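# Slide the braked paint carriage to its drying stop

### The arm

A 7-joint arm with a two-finger parallel gripper is mounted at the origin on the work surface. World frame = base frame: x ahead of the robot, y to its left, z up, the work surface at z = 0. Lengths are in m, angles in degrees, forces in N, time in s.
With the tool pointing down it reaches from about 0.35 to 0.9 m from the base axis. Payload 19.9 kg.
Tool frame: the origin (TCP) lies midway between the tips of the shut fingers; the grasp point (between the pads) lies ctrl.grip_depth behind it (ctrl.grip_depth is the distance from the TCP to the grasp point, in m); z points along the fingers, y is the line along which they close (so a half turn about z gives the same grasp; the last joint's range is limited). The gripper opens to 85 mm and grips with 20 to 120 N. Pads are 22 mm wide; open, the fingers measure 114 mm over their backs; the gripper's body (76 mm by 85 mm) begins 54 mm behind the grasp point. The pads swing forward as they close: fully open they stand 13 mm farther back than shut.
Start: joints at [65.059, 23.915, -0.59, 92.452, 0.269, 63.638, -3.037], TCP at [0.24, -0.577, 0.231] pointing down, gripper open.
Joint ranges: [-161.28, 161.28], [-22.2, 115.67], [-73.04, 71.86], [3.21, 147.25], [-68.34, 248.33], [10.77, 114.83], [-161.83, 161.83]. Speed limits (degrees/s): [108.29, 108.29, 136.94, 136.94, 172.46, 172.46, 172.46].

### API

Orientations are given as a 3x3 rotation matrix whose columns are the frame's x, y, z axes.
In Python, from rig import ctrl gives the robot as it stands.
- The arm moves only by the tool servo_tool, never from a script. Its argument "deltas" is a list that holds one entry, the list of rows, each a list of 7 numbers: the turn, a rotation vector about the tool's x, y, z each as a share of 180 degrees, from -1 to 1, then the shift along the tool's x, y, z each as a share of 0.2 m, from -1 to 1, then the closure, from 0 (fully open) to 1 (shut). A call has 1 to 12 rows; each row is the pose to reach, as a shift and turn from the pose commanded when the call began, along the tool's axes at that moment, turning the shorter way round; what a row does not reach only later rows make up. A row lasts 1/12 s, in which the tool goes at most 41.7 mm and 7.16 degrees, less where a joint would pass 70% of its speed; a pose out of reach is approached as far as the arm can. A call with a number of a shift or a turn outside -1 to 1 is refused whole. A call with a gripper value outside its range is refused whole. The fingers move at their own pace and stop on an object; "newtons" is the grip in N (left out, the last holds). Time passes only in rows, so rows that repeat a pose let the fingers close. It gives the time, the measured TCP pose, the force, the opening and the grip force at its end, in the units of the state.
- ctrl.get_state(): the state, without advancing time (a new reading comes with each control period).
- ctrl.grab_frame(name): name is "side" or "top"; returns the picture (400x640x3 uint8, blue, green, red); there is no depth.
- ctrl.calibration(name): a dict with "K" (3x3 intrinsics, pixels), "world_from_camera" (4x4, takes a point from camera to world coordinates). Camera axes: x right, y down, z forward; pixel columns grow to the right and rows downward; lengths in m; the calibration is good to about 2 mm. A picture is of the moment at which its call begins. calibration takes no time and is no camera call.
- ctrl.job_done(): hands the job in; it is judged then, once.
Trained networks look in the newest picture that a camera, given by its name, has taken for a name from the list of things; names that differ only in an ending like _2 or _b are one class to them, and where a whole thing is asked for, a point or a joint stands for the part that bears it (a point fixed in the world has none). Each returns a list of dicts, best first, with "score" (0 to 1); they miss things now and then, are a little off and sometimes report something else, mostly with a low value. They report only what shows in the picture. A call takes as long as a camera call.
- ctrl.search_frame(label, camera): "pixel" ([column, row] in pixels, amid what is visible of it).
- ctrl.landmark_of(label, camera): "pixel" ([column, row] in pixels: a listed point, or the origin of a listed thing).
The state is a dict: "t": time; "joints": joint angles; "joint_velocities": joint speeds; "tau": joint torques, N m; "eef_pos": TCP position; "ee_rot": TCP orientation; "force": force on the tool from outside, world axes, zero at the start; "torque": the same for the moment, N m; "width": finger opening in m; "finger_force": force on a finger pad.
Only numpy, scipy, OpenCV 4.12 (cv2) and the standard library are available. Lean on these libraries where they do the work, as an engineer would, in place of code of your own. Each camera call takes 0.05 s, during which the arm holds its last target. There are 200 camera calls.

### The job

On the slide rail, press down the locking button of the carriage with the fingertips and keep it held down while you push the carriage along, until the carriage sits fully against the tall square stop (not the low round one), then let go so that the lock comes back up. Do not let the button up on the way, do not touch the freshly painted piece that rides on the carriage, and leave everything else where it lies.

Things in the scene. Friction and masses are not known exactly. Their poses are not given: they have to be found in the camera images.
- rail: Aluminium slide rail fixed on the bench, 560 long, 60 wide, 30 high (mm). Origin: centre of its underside. Its y axis runs along the rail (the sliding direction), its x axis across it, z up; it lies turned by some yaw within 0.38 rad. It does not move.
- carriage (a joint): Position of the steel carriage along the rail's y axis in m; 0 = middle of the rail, grows towards the rail's +y. A plate 170 (across the rail) x 100 (along it) x 18 mm, top 52 mm above the bench. Starts near 0. With the button up a pin locks it in a notch of a rack (1.5 mm play); with the button down it slides with about 1 to 3 N.
- button (a joint): Travel of the locking button in m: 0 = up, carriage locked; 0.008 = fully down, carriage free. Goes straight down against a spring, about 4.5 N to start, 7 N at the bottom; let go, it springs up and the pin locks between rack teeth, or behind the stop's catch once the carriage is against the stop. Deeper than 0.005 counts as held down, under 0.002 as let up.
- button_top (a point): Centre of the locking button's flat face, 74 mm above the bench when up; moves with carriage and button. Grey paddle on the carriage, 55 mm from the rail's centre line towards the rail's -x (robot side), 36 mm across the rail, 58 along it. At both ends along the rail stands a lip 6 thick, 8 high; a fingertip on the 46 mm flat between them can push the carriage by the lip.
- carriage_mid (a point): Centre of the carriage plate's top face, over the rail's centre line. The plate's ends lie 50 mm from it along the rail.
- wet_piece: Freshly painted green wooden piece fixed on the carriage, 70 across the rail x 90 along it x 26 mm, rounded edges, its centre 45 mm from the rail's centre line towards the rail's +x (the side away from the button), top 90 mm above the bench. Origin: centre of its underside. Must not be touched.
- tall_stop_mid (a point): The goal: upright square aluminium block fixed on the rail, at either end, 56 across the rail x 24 along it, top 114 mm above the bench, rubber buffer reaching 16 mm from its centre on both sides along the rail. Point: its centre line, over the rail's centre line, 52 mm above the bench. The carriage sits against it when carriage_mid is 66 mm from this point horizontally. Rigid.
- low_stop_mid (a point): The other stop, at the opposite end: low round aluminium puck on the rail, 32 mm diameter, its top 60 mm above the bench. This point is on its axis, 52 mm above the bench. Not the goal.
- sanding_block: Cork sanding block, loose, 45 x 85 x 32 mm, on the robot's side of the rail. Origin: centre of its underside. Leave alone.
- screw_jar: Clear jar with steel lid, loose, 54 mm diameter, 70 mm high, on the robot's side of the rail. Origin: centre of its underside. Leave alone.
- paint_tin: Closed paint tin, loose, 84 mm diameter, 95 mm high, beyond the rail. Origin: centre of its underside. Leave alone.
- spare_piece: Another green painted piece, dry, loose on the bench, 60 x 100 x 28 mm, beyond the rail. Origin: centre of its underside. Leave alone.
- tape_roll: Roll of masking tape lying flat, loose, 90 mm diameter, 24 mm high, beyond the rail. Origin: centre of its underside. Leave alone.
- wood_offcut: Bare wood offcut, loose, 120 x 45 x 22 mm, past the right end of the rail. Origin: centre of its underside. Leave alone.
- roller: Paint roller lying on the bench, loose, past the left end of the rail: white sleeve 110 mm long, 32 mm thick along its x axis, wire frame and black handle reaching 250 mm towards its +y. Origin: under the middle of the sleeve. Leave alone.

How it is judged (in metres and radians):
On the way, in this order (a step that is already met when the one before it is completed fails the run):
1. the locking button is held down, the carriage not yet at the tall stop (value of joint button above 0.005 m and not (horizontal distance between carriage_mid and tall_stop_mid below 0.0695 m)), for 0.1 s.
2. the carriage reaches the tall stop with the button still held down (value of joint button above 0.005 m and horizontal distance between carriage_mid and tall_stop_mid below 0.0695 m), for 0.1 s.
At the end, for the whole second after the job is handed in: The carriage sits against the tall square stop (gap under 3.5 mm), at rest, and its locking button is up again (within 1.5 mm) (horizontal distance between carriage_mid and tall_stop_mid below 0.0695 m and value of joint button below 0.0015 m and velocity of joint carriage between -0.005 and 0.005 m/s); the robot touches nothing.
It fails at once if the button let up (under 2 mm down) on the way, or the locked carriage forced: the carriage more than 10 mm from its start and more than 7 mm short of the tall stop (value of joint button below 0.002 m and distance of carriage_mid from where it was at the start of the episode above 0.01 m and horizontal distance between carriage_mid and tall_stop_mid above 0.073 m).
It fails at once if the wet painted piece touched by the fingers or the arm (contact force between any of the arm, the fingers and wet_piece above 0.3 N).
It fails at once if a bystander moved more than 20 mm or lifted (distance of any of sanding_block, screw_jar, paint_tin, spare_piece, tape_roll, wood_offcut, roller from where it was at the start of the episode above 0.02 m).
It also fails if it takes over 42 s, if anything falls off the work surface, if the arm or the gripper's body presses on something with over 40 N, if the wrist force passes 120 N, or if a joint passes its speed limit or range.

## Working session

There is one attempt and no reset: what is moved stays moved. The work goes in short steps, Python scripts to look and compute and a tool call to move; the robot and the scene stay as the last step left them, time stands still between calls to the robot, and variables do not carry over. Pictures are saved under pics/ and viewed, at most 10 in all, crops included, and the job is handed in when it is done.

Besides the shell and the picture viewer there is one more tool, called after "Emit:" in YAML: its name, and indented under it one key for each argument. servo_tool: Moves the arm, as the interface text tells. Its arguments: {"type":"object","properties":{"deltas":{"type":"array"},"newtons":{"type":"number"}},"required":["deltas"]}

```bash
mkdir -p pics
cat > h.py <<'E'
import numpy as np, cv2
from rig import ctrl
def ray(cam,px,z):
    c=ctrl.calibration(cam);K=np.array(c["K"]);T=np.array(c["world_from_camera"])
    d=T[:3,:3]@np.linalg.solve(K,[px[0],px[1],1]);o=T[:3,3]
    return o+d*(z-o[2])/d[2]
E
python3 - <<'E'
from h import *
for c in ("side","top"):
    cv2.imwrite(f"pics/{c}1.png",ctrl.grab_frame(c))
    print(c,np.round(ctrl.calibration(c)["world_from_camera"],2).tolist())
    for n,z in (("button_top",.074),("carriage_mid",.052),("tall_stop_mid",.052),("low_stop_mid",.052),("rail",0),("wet_piece",.064),("sanding_block",0),("screw_jar",0),("roller",0),("wood_offcut",0)):
        r=ctrl.landmark_of(n,c)
        for q in r[:2]: print(n,np.round(q["pixel"]),round(q["score"],2),np.round(ray(c,q["pixel"],z),3))
s=ctrl.get_state();print(s["t"],s["eef_pos"],np.round(s["ee_rot"],3).tolist(),s["width"],ctrl.grip_depth)
E
```

```text
side [[0.95, -0.22, 0.22, 0.36], [-0.31, -0.7, 0.64, -0.62], [0.02, -0.68, -0.74, 0.84], [0.0, 0.0, 0.0, 1.0]]
button_top [315. 233.] 0.65 [ 0.535 -0.078  0.074]
carriage_mid [333. 232.] 0.9 [ 0.584 -0.072  0.052]
tall_stop_mid [360. 289.] 0.74 [ 0.589 -0.241  0.052]
low_stop_mid [312. 187.] 0.7 [0.58  0.094 0.052]
rail [330. 245.] 0.87 [ 0.579 -0.073  0.   ]
rail [363. 194.] 0.67 [0.732 0.07  0.   ]
wet_piece [351. 226.] 0.63 [ 0.63  -0.077  0.064]
wet_piece [389. 383.] 0.47 [ 0.563 -0.445  0.064]
sanding_block [295. 322.] 0.87 [ 0.433 -0.246  0.   ]
screw_jar [268. 215.] 0.77 [0.444 0.075 0.   ]
roller [288. 165.] 0.57 [0.553 0.255 0.   ]
wood_offcut [390. 381.] 0.76 [ 0.585 -0.428  0.   ]
top [[-0.01, -0.99, 0.15, 0.34], [-1.0, 0.01, -0.01, 0.04], [0.0, -0.15, -0.99, 1.53], [0.0, 0.0, 0.0, 1.0]]
button_top [348. 207.] 0.69 [ 0.524 -0.072  0.074]
carriage_mid [348. 191.] 0.68 [ 0.579 -0.077  0.052]
tall_stop_mid [399. 184.] 0.61 [ 0.6   -0.244  0.052]
low_stop_mid [293. 190.] 0.59 [0.583 0.103 0.052]
low_stop_mid [347. 174.] 0.33 [ 0.633 -0.074  0.052]
rail [346. 192.] 0.72 [ 0.583 -0.072  0.   ]
wet_piece [345. 177.] 0.61 [ 0.622 -0.067  0.064]
sanding_block [400. 235.] 0.83 [ 0.436 -0.251  0.   ]
sanding_block [348. 205.] 0.67 [ 0.537 -0.078  0.   ]
screw_jar [302. 235.] 0.77 [0.439 0.076 0.   ]
roller [245. 198.] 0.83 [0.567 0.267 0.   ]
wood_offcut [454. 192.] 0.91 [ 0.579 -0.439  0.   ]
wood_offcut [244. 197.] 0.39 [0.571 0.271 0.   ]
1.1 [ 0.23981792 -0.57713991  0.23126957] [[0.923, 0.384, -0.0], [0.384, -0.923, 0.0], [-0.0, -0.0, -1.0]] 0.08537805442666555 0.0187
```

Run:
```python
import cv2
a=cv2.imread("pics/side1.png")[130:400,200:480];b=cv2.imread("pics/top1.png")[120:260,220:480]
cv2.imwrite("pics/a.png",cv2.resize(a,None,fx=2.2,fy=2.2,interpolation=cv2.INTER_CUBIC))
cv2.imwrite("pics/b.png",cv2.resize(b,None,fx=3,fy=3,interpolation=cv2.INTER_CUBIC))
```

```text
(no output)
```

View pics/a.png

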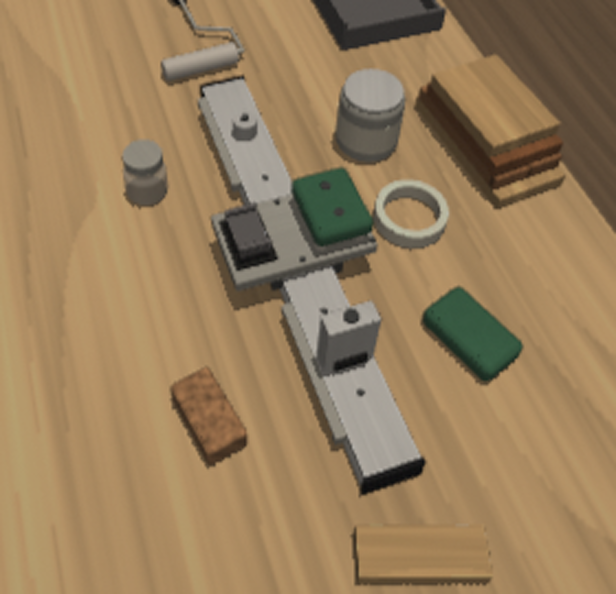

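View pics/b.png

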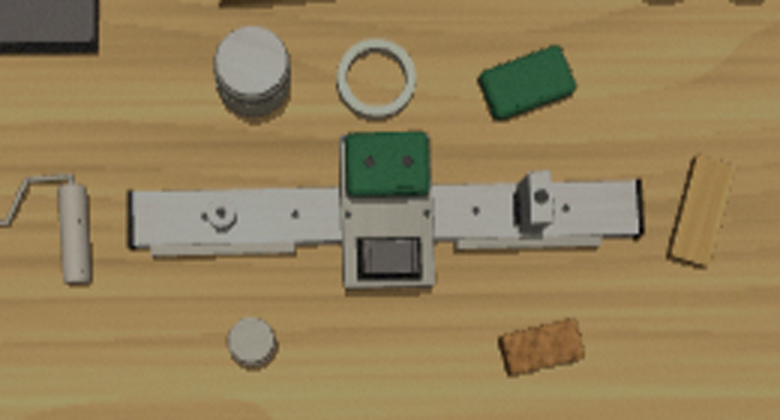

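The stop to reach is the tall one on the right (−y), crop pixel (540,200) in the top view. The carriage is mid-rail with its button on the robot side at (390,258), and the low puck is at the left.

Run:
```python
from h import *
L=ray("top",(220+131/3,120+219/3),.03);R=ray("top",(220+640/3,120+209/3),.03)
d=R-L;print(L,R,np.linalg.norm(d)); yaw=np.arctan2(-d[0]*-1,-d[1]);print("rail -y dir",d/np.linalg.norm(d))
u=d[:2]/np.linalg.norm(d[:2])
s=ctrl.get_state();Rt=np.array(s["ee_rot"]);p=np.array(s["eef_pos"])
y=np.r_[u,0];z=np.array([0,0,-1.]);Rd=np.c_[np.cross(y,z),y,z]
print("rotvec share",cv2.Rodrigues(Rt.T@Rd)[0].ravel()/np.pi)
tgt=np.array([.528,-.075,.12]); print("shift share",Rt.T@(tgt-p)/.2)
```

```text
[0.57787996 0.20246478 0.03      ] [ 0.58278589 -0.36193792  0.03      ] 0.5644240220123562
rail -y dir [ 0.00869192 -0.99996222  0.        ]
rotvec share [-1.80495411e-05  1.63468990e-05  1.22588301e-01]
shift share [ 2.29402353 -1.76557745  0.55637258]
```

Emit:
servo_tool:
  deltas:
    - [[0,0,0.03,0.2,-0.15,0,1],[0,0,0.06,0.4,-0.3,0,1],[0,0,0.09,0.6,-0.45,0,1],[0,0,0.12,0.75,-0.6,0,1],[0,0,0.123,0.9,-0.7,0,1],[0,0,0.123,0.9,-0.7,0,1],[0,0,0.123,0.9,-0.7,0,1]]
  newtons: 40

```text
t: 1.68
eef_pos: [0.3552, -0.3746, 0.2317]
ee_rot: [[1.0, 0.014, 0.001], [0.014, -1.0, 0.001], [0.001, -0.001, -1.0]]
force: [-1.0, 0.0, 0.2]
width: 0.0009
finger_force: 0.0
```

Emit:
servo_tool:
  deltas:
    - [[0,0,0,0.12,-0.15,0,1],[0,0,0,0.25,-0.33,0,1],[0,0,0,0.36,-0.5,0,1],[0,0,0,0.45,-0.67,0,1],[0,0,0,0.5,-0.78,0,1],[0,0,0,0.5,-0.78,0,1]]

```text
t: 2.18
eef_pos: [0.4534, -0.2175, 0.2315]
ee_rot: [[1.0, 0.014, 0.001], [0.014, -1.0, 0.001], [0.001, -0.001, -1.0]]
force: [0.1, -0.0, -0.1]
width: -0.0001
finger_force: 0.0
```

Emit:
servo_tool:
  deltas:
    - [[0,0,0,0.1,-0.15,0,1],[0,0,0,0.2,-0.33,0.1,1],[0,0,0,0.3,-0.5,0.25,1],[0,0,0,0.37,-0.65,0.4,1],[0,0,0,0.37,-0.72,0.5,1],[0,0,0,0.37,-0.72,0.55,1],[0,0,0,0.37,-0.72,0.55,1],[0,0,0,0.37,-0.72,0.55,1]]

```text
t: 2.85
eef_pos: [0.5239, -0.0786, 0.1213]
ee_rot: [[1.0, 0.007, -0.001], [0.007, -1.0, -0.0], [-0.001, 0.0, -1.0]]
force: [-0.3, -0.3, 0.4]
width: 0.0003
finger_force: 0.0
```

Run:
```python
from h import *
s=ctrl.get_state();p=np.array(s["eef_pos"])
im=[]
for c,r in (("side",(190,270,270,390)),("top",(165,235,300,420))):
    f=ctrl.grab_frame(c)
    cal=ctrl.calibration(c);K=np.array(cal["K"]);Ti=np.linalg.inv(cal["world_from_camera"])
    def pr(w):
        q=K@(Ti@np.r_[w,1])[:3];return q[:2]/q[2]
    for n,z in (("button_top",.074),("carriage_mid",.052),("tall_stop_mid",.052)):
        q=ctrl.landmark_of(n,c)
        if q: print(c,n,q[0]["pixel"],round(q[0]["score"],2),ray(c,q[0]["pixel"],z).round(4))
    print("tcp px",pr(p),"under at .074",pr([p[0],p[1],.074]))
    a,b,x,y=r;k=5
    g=cv2.resize(f[a:b,x:y],None,fx=k,fy=k,interpolation=cv2.INTER_CUBIC)
    # predicted flat outline
    for dx in(-18,18):
        for dy in(-23,23):
            t=pr([.528+dx/1e3,-.0755+dy/1e3,.074]);cv2.circle(g,(int((t[0]-x+.5)*k),int((t[1]-a+.5)*k)),3,(0,0,255),-1)
    t=pr([p[0],p[1],.074]);cv2.circle(g,(int((t[0]-x+.5)*k),int((t[1]-a+.5)*k)),3,(0,255,255),-1)
    cv2.imwrite(f"pics/{c}2.png",g)
```

```text
side button_top [317.4, 233.4] 0.69 [ 0.54   -0.0797  0.074 ]
side carriage_mid [330.6, 236.1] 0.89 [ 0.5742 -0.0823  0.052 ]
side tall_stop_mid [358.7, 287.6] 0.83 [ 0.5875 -0.237   0.052 ]
tcp px [310.9417056  222.66879954] under at .074 [311.00666583 234.65569756]
top carriage_mid [452.5, 190.1] 0.69 [ 0.577  -0.4189  0.052 ]
top tall_stop_mid [397.2, 181.6] 0.68 [ 0.6074 -0.2385  0.052 ]
tcp px [350.89404187 204.4823347 ] under at .074 [349.70313577 206.44796824]
```

View pics/side2.png

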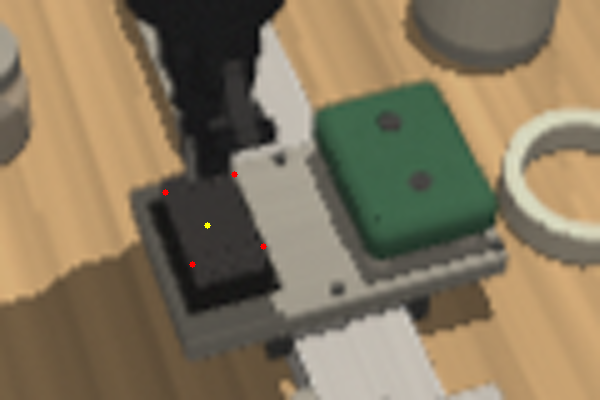

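View pics/top2.png

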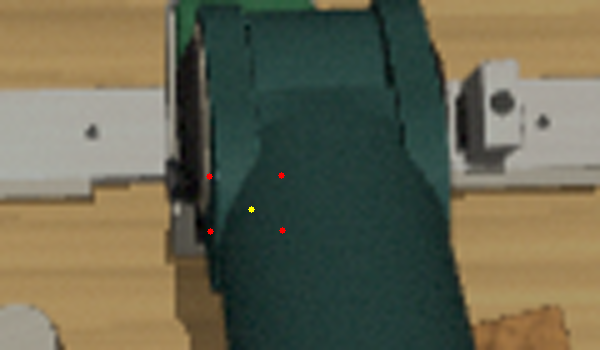

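The closed fingers hang over the paddle. It is centred near (216,232) in the side crop and matches the TCP ground mark to about 5 mm, so I'll shift x by +4 mm and go down.

Emit:
servo_tool:
  deltas:
    - [[0,0,0,0.02,0,0.1,1],[0,0,0,0.02,0,0.17,1],[0,0,0,0.02,0,0.21,1],[0,0,0,0.02,0,0.225,1],[0,0,0,0.02,0,0.24,1],[0,0,0,0.02,0,0.25,1],[0,0,0,0.02,0,0.26,1],[0,0,0,0.02,0,0.265,1],[0,0,0,0.02,0,0.265,1]]

```text
t: 4.0
eef_pos: [0.5281, -0.0775, 0.0687]
ee_rot: [[1.0, 0.007, 0.0], [0.007, -1.0, -0.0], [0.0, 0.0, -1.0]]
force: [-3.4, 0.7, 6.1]
width: 0.0
finger_force: 2.9
```

Emit:
servo_tool:
  deltas:
    - [[0,0,0,0,0,0.008,1],[0,0,0,0,0,0.016,1],[0,0,0,0,0,0.02,1],[0,0,0,0,0,0.02,1]]

```text
t: 4.33
eef_pos: [0.5283, -0.0776, 0.0658]
ee_rot: [[1.0, 0.007, 0.001], [0.007, -1.0, -0.001], [0.001, 0.001, -1.0]]
force: [-10.8, -0.0, 24.6]
width: -0.0002
finger_force: 12.4
```

Emit:
servo_tool:
  deltas:
    - [[0,0,0,0,0.02,0,1],[0,0,0,0,0.05,0,1],[0,0,0,0,0.09,0,1],[0,0,0,0.002,0.13,0,1],[0,0,0,0.003,0.17,0,1],[0,0,0,0.004,0.21,0,1],[0,0,0,0.005,0.25,0,1],[0,0,0,0.006,0.29,0,1],[0,0,0,0.007,0.32,0,1],[0,0,0,0.008,0.34,0,1],[0,0,0,0.008,0.35,0,1],[0,0,0,0.008,0.35,0,1]]

```text
t: 5.33
eef_pos: [0.5293, -0.1488, 0.0658]
ee_rot: [[1.0, 0.006, -0.001], [0.006, -1.0, -0.001], [-0.001, 0.001, -1.0]]
force: [-18.8, -1.0, 30.2]
width: 0.0002
finger_force: 15.5
```

Emit:
servo_tool:
  deltas:
    - [[0,0,0,-0.005,0.01,0,1],[0,0,0,-0.01,0.03,0,1],[0,0,0,-0.01,0.05,0,1],[0,0,0,-0.01,0.07,0,1],[0,0,0,-0.01,0.09,0,1],[0,0,0,-0.01,0.11,0,1],[0,0,0,-0.01,0.12,0,1],[0,0,0,-0.01,0.12,0,1]]

```text
t: 6.0
eef_pos: [0.5296, -0.1708, 0.0659]
ee_rot: [[1.0, 0.008, 0.002], [0.008, -1.0, 0.001], [0.002, -0.001, -1.0]]
force: [-3.8, 6.5, 18.1]
width: -0.0005
finger_force: 9.3
```

Emit:
servo_tool:
  deltas:
    - [[0,0,0,0,0.01,0.002,1],[0,0,0,0,0.02,0.004,1],[0,0,0,0,0.03,0.005,1],[0,0,0,0,0.04,0.005,1],[0,0,0,0,0.04,0.005,1]]

```text
t: 6.42
eef_pos: [0.531, -0.177, 0.0658]
ee_rot: [[1.0, 0.01, 0.005], [0.01, -1.0, 0.002], [0.005, -0.002, -1.0]]
force: [-1.4, 16.7, 29.4]
width: -0.0
finger_force: 14.8
```

Run:
```python
from h import *
f=ctrl.grab_frame("side")
for n in ("carriage_mid","tall_stop_mid"):
    q=ctrl.landmark_of(n,"side")
    if q: print(n,q[0]["pixel"],round(q[0]["score"],2),ray("side",q[0]["pixel"],.052).round(4))
cv2.imwrite("pics/s3.png",cv2.resize(f[220:330,280:420],None,fx=5,fy=5,interpolation=cv2.INTER_CUBIC))
```

```text
carriage_mid [344.9, 261.7] 0.61 [ 0.5819 -0.1635  0.052 ]
tall_stop_mid [358.3, 290.4] 0.68 [ 0.584  -0.2432  0.052 ]
```

View pics/s3.png

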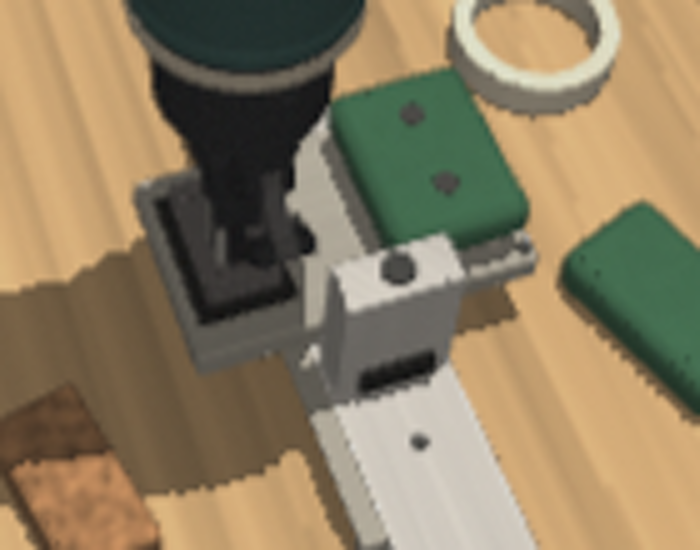

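The carriage is at or near the tall stop (398,270 in the crop), and Fy is rising. I'll push on until the fingertip is hard against the lip, to be sure.

Emit:
servo_tool:
  deltas:
    - [[0,0,0,0,0.01,0,1],[0,0,0,0,0.02,0,1],[0,0,0,0,0.03,0,1],[0,0,0,0,0.03,0,1]]

```text
t: 6.9
eef_pos: [0.5312, -0.1809, 0.0656]
ee_rot: [[1.0, 0.012, 0.004], [0.011, -1.0, 0.004], [0.004, -0.004, -1.0]]
force: [-1.9, 27.7, 29.9]
width: -0.0
finger_force: 23.7
```

Emit:
servo_tool:
  deltas:
    - [[0,0,0,0,0.01,0,1],[0,0,0,0,0.02,0,1],[0,0,0,0,0.02,0,1]]

```text
t: 7.15
eef_pos: [0.5312, -0.1818, 0.0654]
ee_rot: [[1.0, 0.014, 0.003], [0.014, -1.0, 0.007], [0.003, -0.007, -1.0]]
force: [-4.1, 44.6, 35.3]
width: 0.0003
finger_force: 34.3
```

Emit:
servo_tool:
  deltas:
    - [[0,0,0,0,-0.01,0,1],[0,0,0,0,-0.02,-0.01,1],[0,0,0,0,-0.02,-0.03,1],[0,0,0,0,-0.02,-0.05,1],[0,0,0,0,-0.025,-0.07,1],[0,0,0,0,-0.04,-0.1,1],[0,0,0,0,-0.05,-0.2,1],[0,0,0,0,-0.05,-0.4,1],[0,0,0,0,-0.05,-0.6,1],[0,0,0,0,-0.05,-0.6,1]]

```text
t: 7.98
eef_pos: [0.5314, -0.1804, 0.191]
ee_rot: [[1.0, 0.007, 0.009], [0.007, -1.0, -0.003], [0.009, 0.003, -1.0]]
force: [0.7, 0.0, -0.0]
width: -0.0
finger_force: 0.0
```

Emit:
servo_tool:
  deltas:
    - [[0,0,0,-0.2,0,0,1],[0,0,0,-0.4,0,0,1],[0,0,0,-0.6,0,0,1],[0,0,0,-0.7,0,0,1],[0,0,0,-0.7,0,0,1],[0,0,0,-0.7,0,0,1]]

```text
t: 8.48
eef_pos: [0.3881, -0.1811, 0.1842]
ee_rot: [[1.0, 0.006, 0.001], [0.006, -1.0, -0.001], [0.001, 0.001, -1.0]]
force: [0.7, -0.4, 0.1]
width: 0.0
finger_force: 0.0
```

Run:
```python
from h import *
im=[]
for c,(a,b,x,y) in (("side",(220,330,280,420)),("top",(150,260,300,440))):
    f=ctrl.grab_frame(c)
    for n,z in (("carriage_mid",.052),("tall_stop_mid",.052),("button_top",.074)):
        q=ctrl.landmark_of(n,c)
        if q: print(c,n,q[0]["pixel"],round(q[0]["score"],2),ray(c,q[0]["pixel"],z).round(4))
    im.append(cv2.resize(f[a:b,x:y],(400*140//140,314),interpolation=cv2.INTER_CUBIC))
cv2.imwrite("pics/f4.png",np.hstack(im))
```

```text
side carriage_mid [345.2, 264.4] 0.64 [ 0.58   -0.1707  0.052 ]
side tall_stop_mid [355.5, 286.5] 0.74 [ 0.5817 -0.2322  0.052 ]
top carriage_mid [374.5, 193.0] 0.93 [ 0.5703 -0.1626  0.052 ]
top tall_stop_mid [396.1, 186.7] 0.75 [ 0.5904 -0.2342  0.052 ]
top button_top [375.0, 203.0] 0.66 [ 0.5342 -0.1602  0.074 ]
```

View pics/f4.png

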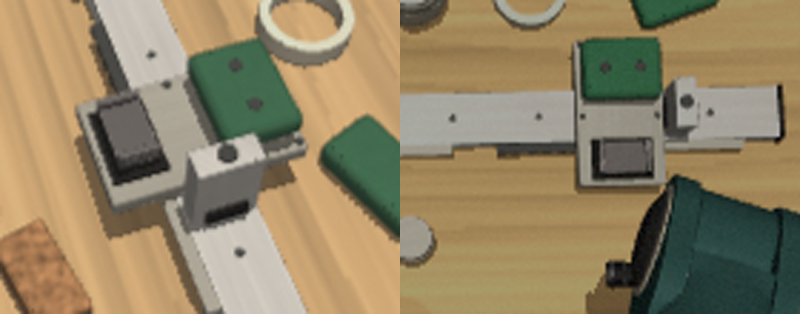

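The top view shows the plate's edge (crop column 664) about 3 mm from the stop block (667), which is the thickness of the rubber buffer. The button is up and the robot is clear.

```bash
python3 -c "
from rig import ctrl
print(ctrl.job_done())"
```

```text
the job is handed in; nothing more can be done
None
```

I pushed the carriage against the tall square stop with its button held down, then released the button and handed the job in; the final pictures show it seated and locked with the arm clear, but no verdict came back.

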